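Slide the tape guide to its end stop

ROBOT

A 6-joint arm with a two-finger parallel gripper is mounted at the origin on the work surface. World frame = base frame: x ahead of the robot, y to its left, z up, the work surface at z = 0. Lengths are in m, angles in rad, forces in N, time in s.
With the tool pointing down it reaches from about 0.35 to 0.95 m from the base axis. Payload 17.4 kg.
Tool frame: the origin (TCP) lies between the finger pads; the fingertips stand 19 mm ahead of it and the grasp point (between the pads) is the TCP (ctrl.tip_reach is the distance from the TCP to the fingertips, in m); z points along the fingers, y is the direction in which the jaws open and shut (so a half turn about z gives the same grasp; the last joint's range is limited). The gripper opens to 93 mm and grips with 3 to 60 N. Pads are 15 mm wide; open, the fingers measure 128 mm over their backs; the gripper's body (75 mm by 188 mm) begins 65 mm behind the grasp point.
Start: joints at [-0.038, 0.116, 1.442, -0, 1.584, -0.038], TCP at [0.675, -0, 0.238] pointing down, gripper open.
Joint ranges: [-2.83, 2.83], [-0.83, 2.19], [0.07, 2.5], [-1.14, 4.28], [0.01, 3], [-2.97, 2.97]. Speed limits (rad/s): [1.89, 1.89, 2.22, 3.14, 3.14, 3.14].

INTERFACE

Orientations are given as a unit quaternion [x, y, z, w].
In Python, from workcell import ctrl gives the robot as it stands.
- The arm moves only by the tool carry_out, never from a script. Its arguments are lists of equal length, an entry for each row: "fingers": the opening, from 0 (shut) to 1 (fully open); "dp": the shift along the tool's x, y, z in mm, a list of three; "dr": the turn, a rotation vector about the tool's x, y, z in rad, a list of three. In form: {"fingers": [fingers, ...], "dp": [[dx, dy, dz], ...], "dr": [[rx, ry, rz], ...]}. A call has 1 to 12 rows; each row is the pose to reach, as a shift and turn from the pose measured when the call began, along the tool's axes at that moment; what a row does not reach only later rows make up. A row lasts 1/12 s, in which the tool goes at most 41.7 mm and 7.16 degrees, less where a joint would pass 70% of its speed; a pose out of reach is approached as far as the arm can. A call with a gripper value outside its range is refused whole. The fingers move at their own pace and stop on an object; the grip force is fixed at half the most. Time passes only in rows, so rows that repeat a pose let the fingers close. It gives the time, the measured TCP pose, the force and the opening at its end, in the units of the state.
- ctrl.read_state(): the state, without advancing time (a new reading comes with each control period).
- ctrl.grab_frame(name): name is "scene" or "side" or "wrist"; returns a dict with "color" (384x512x3 uint8, red, green, blue), "fx", "fy", "cx", "cy" (pixels), "pose" (4x4, takes a point from camera to world coordinates). Camera axes: x right, y up, looking along -z (the intrinsics and any distortion apply to the point x, -y, -z); pixel columns grow to the right and rows downward; lengths in m; the calibration is good to about 2 mm. A picture is of the moment at which its call begins. There is no depth.
- ctrl.finish_job(): hands the job in, once; it reports no verdict.
The state is a dict: "clock": time; "joint_pos": joint angles; "joint_vel": joint speeds; "joint_torque": joint torques, N m; "ee_pos": TCP position; "eef_rot": TCP orientation; "contact_force": force on the tool from outside, world axes, zero at the start; "torque": the same for the moment, N m; "grip_width": finger opening in m.
Only numpy, scipy, OpenCV 4.12 (cv2) and the standard library are available. Lean on these libraries where they do the work, as an engineer would, in place of code of your own. Each camera call takes 0.05 s, during which the arm holds its last target. There are 200 camera calls.

TASK

On the marking board, press the round lock button on top of the rail carriage and keep it fully down while you slide the carriage along the rail until it rests against the tall end stop; then let go, so that the button springs up and locks the carriage there. Pressing and pushing with the fingertips is all it takes; do not pick up or shift the tape, pots, cup or other things lying about.

Things in the scene. Friction and masses are not known exactly. Their poses are not given: they have to be found in the camera images.
- jig: The marking jig, fixed on the table: a plywood board 280 x 480 x 12 mm (local x -45 to +235 mm, y -240 to +240 mm) with an aluminium rail 36 mm wide along the local y axis at local x = 0, rail top 30 mm above the table. Origin on the table surface under the middle of the rail; z up. Place and yaw change each time.
- carriage (a joint): Place of the carriage along the rail in m: 0 at the middle of the rail, where it starts, growing along the jig's +y (range -0.156 to 0.156). With the button up a pin locks it in a notch of the rail (1.5 mm of play either way; notches every 10 mm, one of them where the carriage rests against the stop). With the button down it slides with about 2 N.
- carriage_mid (a point): Middle of the carriage's top face, 46 mm above the table. The carriage is an aluminium block on the rail, 66 mm across it and 80 mm along it (40 mm either way). On the jig's +x side it has a thin steel straightedge (out to 189 mm from here, 20 mm above the table) and a steel wing screw (32 mm along the rail, 6 mm thick) 47 mm from here, top 58 mm above the table; neither needs touching.
- lock_button (a joint): Travel of the lock button in m: 0 up (locked), 0.006 fully down, growing as it is pressed; the pin is out of its notch beyond 0.003. About 3.5 N to start, 7 N fully down, then a hard stop; it springs up when let go, fully only where the pin meets a notch. A fingertip's friction on the pressed button is enough to draw the carriage along.
- lock_button_top (a point): Centre of the top face of the lock button: a flat round black cap 34 mm in diameter on the carriage, 56 mm above the table when up (10 mm proud of the carriage), 50 mm when down; it lies 5 mm to the jig's -x side of the carriage's middle.
- stop: The end stop: a tall aluminium block fixed on the rail, 50 mm across the rail, 24 mm along it, 38 mm high, its top 68 mm above the table; it may stand towards either end, 122, 162 or 202 mm from the rail's middle (thin steel plates cover the other places). Origin at the centre of its underside, on the rail top. The carriage rests against it when their centres are 52 mm apart along the rail.
- tape: Loose roll of masking tape lying flat on the table on the jig's -x side, 100 mm across, 24 mm high. Origin at the centre of its underside. Leave alone.
- cup: Loose clear plastic cup, 72 mm across, 85 mm high, standing past the jig's +y end. Origin at its base. Leave alone.
- pot_a: Loose small white paint pot, 32 mm across, 30 mm high, standing on the board's far edge. Origin at its base. Leave alone.
- pot_b: Second paint pot like the first, also on the board's far edge. Leave alone.
- brush: Loose paint brush lying on the table on the jig's -x side. Leave alone.
- eraser: Loose white eraser 30 x 55 x 14 mm lying past the jig's -y end. Leave alone.

How it is judged:
On the way, in this order (a step that is already met when the one before it is completed fails the run):
1. the lock button is pressed down while the carriage is still away from the end stop (value of joint lock_button above 0.0045 m and horizontal distance between carriage_mid and stop above 0.09 m), for 0.1 s.
2. the carriage comes up to the end stop with the button still held down (value of joint lock_button above 0.003 m and horizontal distance between carriage_mid and stop below 0.0555 m), for 0.1 s.
At the end, for the whole second after the job is handed in: The carriage rests against the tall end stop (gap at most about 3 mm), the lock button has sprung up (within 1.5 mm), and the carriage is still (horizontal distance between carriage_mid and stop below 0.0555 m and value of joint lock_button below 0.0015 m and velocity of joint carriage between -0.005 and 0.005 m/s); the robot touches nothing.
It fails at once if a bystander is picked up or shifted by more than 20 mm (distance of any of tape, cup, pot_a, pot_b, brush, eraser from where it was at the start of the episode above 0.02 m).
It also fails if it takes over 35 s, if anything falls off the work surface, if the arm or the gripper's body presses on something with over 40 N, if the wrist force passes 120 N, or if a joint passes its speed limit or range.

## Working session

There is one attempt and no reset: what is moved stays moved. The work goes in short steps, Python scripts to look and compute and a tool call to move; the robot and the scene stay as the last step left them, time stands still between calls to the robot, and variables do not carry over. Pictures are saved under pics/ and viewed, about 8 in all and at most 12, crops included, and the job is handed in when it is done.

Besides the shell and the picture viewer there is one more tool, called after "Emit:" as name(argument=value, ...) on one line, values as JSON. carry_out: Moves the arm, as the interface text tells. Its arguments: {"type":"object","properties":{"fingers":{"type":"array"},"dp":{"type":"array"},"dr":{"type":"array"}},"required":["fingers","dp","dr"]}

```bash
mkdir -p pics; cat > h.py <<'E'
from workcell import ctrl
import numpy as np, cv2
def grab(n,fn):
    f=ctrl.grab_frame(n); cv2.imwrite(f'pics/{fn}.png',f['color'][:,:,::-1]); np.savez(f'pics/{fn}.npz',**f); return f
def load(fn): return np.load(f'pics/{fn}.npz')
def ray(f,u,v):
    d=np.array([(u-f['cx'])/f['fx'],-(v-f['cy'])/f['fy'],-1.]); P=f['pose']; return P[:3,3],P[:3,:3]@d
def onz(f,u,v,z):
    o,d=ray(f,u,v); return o+d*(z-o[2])/d[2]
def proj(f,p):
    P=f['pose']; c=P[:3,:3].T@(np.asarray(p)-P[:3,3]); return f['cx']+f['fx']*c[0]/-c[2], f['cy']-f['fy']*c[1]/-c[2]
def tri(rs):
    A=np.zeros((3,3));b=np.zeros(3)
    for o,d in rs:
        d=d/np.linalg.norm(d);M=np.eye(3)-np.outer(d,d);A+=M;b+=M@o
    return np.linalg.solve(A,b)
E
python3 - <<'E'
from h import *
fs=[grab(n,n+'0') for n in('scene','side','wrist')]
for f in fs: print(f.keys(),f['fx'],f['pose'].round(3).tolist())
cv2.imwrite('pics/both0.png',np.vstack([np.hstack([f['color'] for f in fs[:2]])])[:,:,::-1])
s=ctrl.read_state();print(s['clock'],s['ee_pos'],s['eef_rot'],s['grip_width'],ctrl.tip_reach)
E
```

```text
dict_keys(['color', 'fx', 'fy', 'cx', 'cy', 'pose']) 485.44067364470567 [[0.757, -0.377, 0.534, 1.219], [0.653, 0.409, -0.638, -0.694], [0.022, 0.831, 0.556, 0.729], [0.0, 0.0, 0.0, 1.0]]
dict_keys(['color', 'fx', 'fy', 'cx', 'cy', 'pose']) 494.104257937641 [[-0.983, 0.077, -0.167, 0.386], [-0.183, -0.477, 0.86, 1.134], [-0.014, 0.875, 0.483, 0.696], [0.0, 0.0, 0.0, 1.0]]
dict_keys(['color', 'fx', 'fy', 'cx', 'cy', 'pose']) 335.57340815178327 [[1.0, -0.001, 0.002, 0.675], [0.0, 0.965, 0.264, 0.073], [-0.002, -0.264, 0.965, 0.385], [0.0, 0.0, 0.0, 1.0]]
0.15 [6.74873848e-01 3.05204867e-06 2.37108617e-01] [ 7.07106972e-01  7.07106467e-01 -2.92154678e-04 -2.99015702e-04] 0.09324886989868343 0.019
```

View pics/scene0.png

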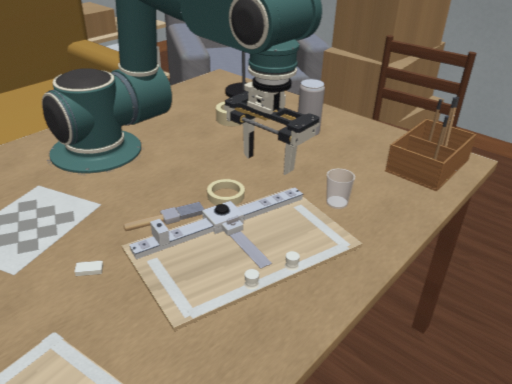

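View pics/side0.png

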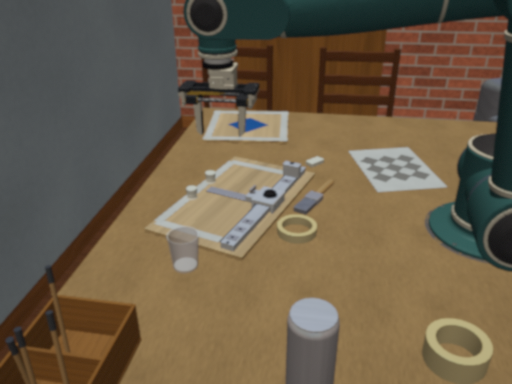

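View pics/wrist0.png

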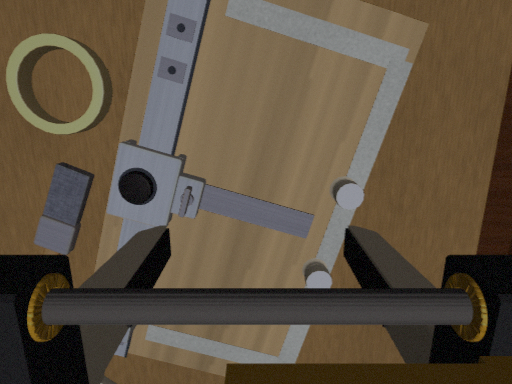

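The scene view shows the button at about (221,210), the stop at (160,232) on the left, −y, end, and the cup past the +y end. In the side view the button is at (269,194) and the stop at (291,168). In the wrist view the button is at (137,186), and the stop is hidden behind the gripper. Next I'll triangulate the button and the stop.

```bash
python3 - <<'E'
from h import *
rs=[];fs={}
for n,(u,v),r in(('scene0',(221,210),14),('side0',(269,194),12),('wrist0',(137,186),26)):
    f=load(n);fs[n]=f;g=f['color'].max(2);m=(g<60).astype(np.uint8)
    w=np.zeros_like(m);cv2.circle(w,(u,v),r,1,-1);m*=w
    k,l,s,c=cv2.connectedComponentsWithStats(m);i=1+s[1:,4].argmax();print(n,s[i],c[i])
    rs.append(ray(f,*c[i]));print(onz(f,*c[i],.053))
b=tri(rs);print('button tri',b, 'scene/side',tri(rs[:2]))
# crops
a=cv2.resize(fs['scene0']['color'][180:270,110:310],None,fx=4,fy=4,interpolation=cv2.INTER_CUBIC)
c=cv2.resize(fs['side0']['color'][150:255,210:330],None,fx=4,fy=4,interpolation=cv2.INTER_CUBIC)[:,:,:]
a2=cv2.resize(a,None,fx=.5,fy=.5)
cv2.imwrite('pics/cropscene.png',a[:,:,::-1]);cv2.imwrite('pics/cropside.png',c[:,:,::-1])
E
```

```text
scene0 [215 205  14   9 100] [221.52 209.18]
[ 0.55365441 -0.01851444  0.053     ]
side0 [265 191  11   6  54] [269.81481481 193.53703704]
[ 0.54867519 -0.00884958  0.053     ]
wrist0 [ 119  168   38   37 1075] [137.06883721 186.04930233]
[ 0.55195036 -0.01190501  0.053     ]
button tri [ 0.54981286 -0.0139311   0.04916377] scene/side [ 0.54977783 -0.01490811  0.04941001]
```

View pics/cropscene.png

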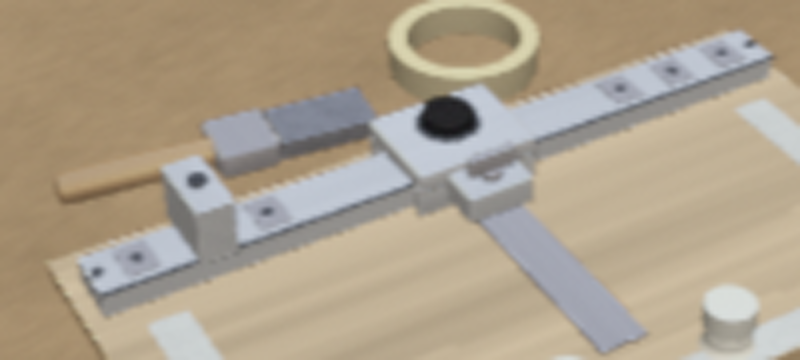

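View pics/cropside.png

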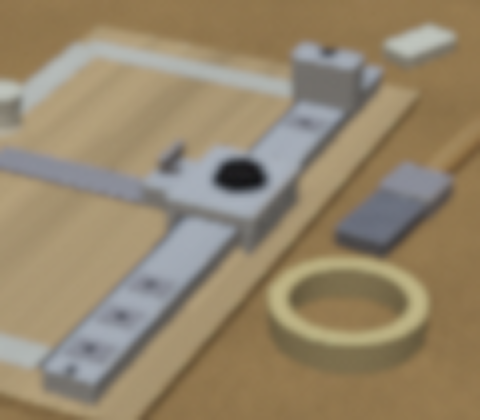

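The crops show the stop between one inner plate and one outer plate, so it is the middle place, at −162 mm, and the slide is 110 mm towards −y. The stop's top screw is at scene (159,225) and side (292,162.5), and the rail's end screws are at scene (134,248) and (297.5,191).

```bash
python3 - <<'E'
from h import *
S,D,W=[load(n) for n in('scene0','side0','wrist0')]
st=tri([ray(S,159.25,225),ray(D,292,162.5)]);print('stop',st)
print('stop onz',onz(S,159.25,225,.068),onz(D,292,162.5,.068))
a=onz(S,134.25,247.75,.03);b=onz(S,297.5,190.75,.03)
print('ends scene',a,b,'mid',(a+b)/2,'dir',np.degrees(np.arctan2(*(b-a)[1::-1])))
a=onz(D,210+72/4,150+370/4,.03);print('side +y end screw',a)
a=onz(W,172,70,.03);b=onz(W,181,28,.03);print('wrist plates',a,b,np.degrees(np.arctan2(*(b-a)[1::-1])))
bt=onz(W,137.07,186.05,.055);print('button wrist',bt)
# rail right edge in wrist via Canny/Hough
g=cv2.cvtColor(W['color'],cv2.COLOR_RGB2GRAY)[0:140,130:220]
for l in cv2.HoughLinesP(cv2.Canny(g,40,120),1,np.pi/360,25,minLineLength=50,maxLineGap=8)[:,0]:
    p=onz(W,l[0]+130,l[1],.03);q=onz(W,l[2]+130,l[3],.03);d=(q-p)[:2];d*=np.sign(d[1]);print(l,np.degrees(np.arctan2(d[1],d[0])))
E
```

```text
stop [ 0.50841436 -0.17187749  0.06973969]
stop onz [ 0.50854334 -0.17065054  0.068     ] [ 0.50778741 -0.17770229  0.068     ]
ends scene [ 0.49101739 -0.23119594  0.03      ] [0.62018204 0.199568   0.03      ] mid [ 0.55559971 -0.01581397  0.03      ] dir 73.30863096383142
side +y end screw [0.61722079 0.20002819 0.03      ]
wrist plates [0.5895514  0.10175325 0.03      ] [0.60081594 0.14009281 0.03      ] 73.6266905780719
button wrist [ 0.55269206 -0.01139398  0.055     ]
[ 44 139  71  25] 73.12797219472864
[ 48 139  80   0] 73.64443538208832
[ 0 80 15  0] 73.45881090349009
[ 49 116  76   0] 73.32916691649889
```

The rail direction is 73.4° and the button sits at about (0.551, −0.0135). The travel is 110 mm along (−0.286, −0.958). I'll hover above the button with the fingers shut.

Emit:
carry_out(fingers=[0,0,0,0,0,0,0,0,0,0,0,0], dp=[[-2,-15,10],[-4,-35,25],[-6,-55,45],[-8,-75,65],[-10,-95,90],[-12,-110,110],[-13,-120,128],[-13.5,-124,138],[-13.5,-124,138],[-13.5,-124,138],[-13.5,-124,138],[-13.5,-124,138]], dr=[[0,0,0],[0,0,0],[0,0,0],[0,0,0],[0,0,0],[0,0,0],[0,0,0],[0,0,0],[0,0,0],[0,0,0],[0,0,0],[0,0,0]])

```text
clock: 1.15
ee_pos: [0.5518, -0.0135, 0.1004]
eef_rot: [0.707, 0.707, 0.0, 0.0]
contact_force: [-0.2, -0.1, 0.0]
grip_width: 0.0177
```

```bash
python3 - <<'E'
from h import *
f=grab('wrist','wrist1');s=ctrl.read_state();print(s['clock'],s['ee_pos'],s['contact_force'],s['grip_width'])
g=grab('side','side1');h=grab('scene','scene1')
cv2.imwrite('pics/c1.png',np.hstack([cv2.resize(f['color'],(400,300)),cv2.resize(g['color'][130:250,200:360],(400,300))])[:,:,::-1])
t=s['ee_pos'];tip=t-[0,0,.019];print('tip px wrist',proj(f,tip),'btn px',proj(f,[.551,-.0135,.056]))
E
```

```text
1.2 [ 0.55161861 -0.01346124  0.10021744] [-0.12074708 -0.47870726  0.4282021 ] 0.013689580270967283
tip px wrist (np.float64(257.00446371815826), np.float64(240.63082716823578)) btn px (np.float64(255.97158616415476), np.float64(223.96071834877228))
```

View pics/c1.png

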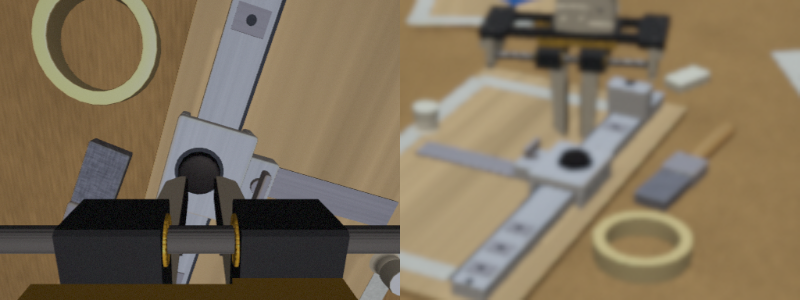

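The wrist view puts the cap centre at about (255,219), roughly 2–3 mm towards +y of the estimate. I'll correct by 2 mm and go down to first contact.

Emit:
carry_out(fingers=[0,0,0,0,0,0,0,0], dp=[[2,0,6],[2,0,12],[2,0,18],[2,0,22],[2,0,25],[2,0,27],[2,0,28],[2,0,28]], dr=[[0,0,0],[0,0,0],[0,0,0],[0,0,0],[0,0,0],[0,0,0],[0,0,0],[0,0,0]])

```text
clock: 1.97
ee_pos: [0.5512, -0.0115, 0.0718]
eef_rot: [0.707, 0.707, -0.0, -0.0]
contact_force: [-3.3, 0.3, 6.0]
grip_width: 0.0004
```

Emit:
carry_out(fingers=[0,0,0,0,0], dp=[[0,0,1.5],[0,0,3],[0,0,4],[0,0,4],[0,0,4]], dr=[[0,0,0],[0,0,0],[0,0,0],[0,0,0],[0,0,0]])

```text
clock: 2.38
ee_pos: [0.5514, -0.0115, 0.0691]
eef_rot: [0.707, 0.707, 0.0, 0.0]
contact_force: [-6.6, 0.7, 13.4]
grip_width: 0.0003
```

The button is fully down: the tip is at 50 mm and the force is 13 N. Now I'll slide the first 40 mm.

Emit:
carry_out(fingers=[0,0,0,0,0,0,0,0,0,0], dp=[[0,0,2],[-2,-0.6,2],[-6,-1.8,2],[-11,-3.3,2],[-17,-5,2],[-23,-6.9,2],[-29,-8.7,2],[-34,-10.2,2],[-38,-11.4,2],[-38,-11.4,2]], dr=[[0,0,0],[0,0,0],[0,0,0],[0,0,0],[0,0,0],[0,0,0],[0,0,0],[0,0,0],[0,0,0],[0,0,0]])

```text
clock: 3.22
ee_pos: [0.5403, -0.0499, 0.069]
eef_rot: [0.707, 0.707, 0.001, 0.001]
contact_force: [-11.6, 1.5, 19.9]
grip_width: 0.0005
```

```bash
python3 - <<'E'
from h import *
f=grab('side','side2');h=grab('scene','scene2');s=ctrl.read_state();print(s['clock'],s['ee_pos'],s['contact_force'])
cv2.imwrite('pics/c2.png',np.hstack([cv2.resize(f['color'][130:250,200:360],(400,300)),cv2.resize(h['color'][160:265,120:260],(400,300))])[:,:,::-1])
E
```

```text
3.3167 [ 0.54033895 -0.04965734  0.06902822] [-10.81018053   1.34240746  21.62087062]
```

View pics/c2.png

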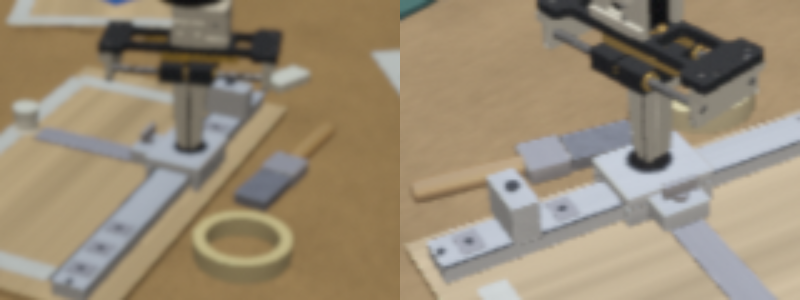

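The carriage is following and the tip is still on the cap. I'll go the remaining 70 mm or so, slowing down at the end.

Emit:
carry_out(fingers=[0,0,0,0,0,0,0,0,0,0,0,0], dp=[[-3,-0.9,2],[-9,-2.7,2],[-16,-4.8,2],[-23,-6.9,2],[-30,-9,2],[-37,-11,2],[-44,-13.1,2],[-51,-15.2,2],[-57,-17,2],[-62,-18.5,2],[-66,-19.7,2],[-69,-20.6,2]], dr=[[0,0,0],[0,0,0],[0,0,0],[0,0,0],[0,0,0],[0,0,0],[0,0,0],[0,0,0],[0,0,0],[0,0,0],[0,0,0],[0,0,0]])

```text
clock: 4.32
ee_pos: [0.52, -0.1186, 0.069]
eef_rot: [0.707, 0.707, 0.001, 0.001]
contact_force: [-5.5, 15.1, 22.3]
grip_width: 0.0004
```

Emit:
carry_out(fingers=[0,0,0], dp=[[-1.5,-0.4,2],[-2.5,-0.7,2],[-2.5,-0.7,2]], dr=[[0,0,0],[0,0,0],[0,0,0]])

```text
clock: 4.57
ee_pos: [0.5204, -0.1202, 0.069]
eef_rot: [0.707, 0.707, 0.003, 0.001]
contact_force: [-3.6, 12.1, 19.9]
grip_width: 0.0002
```

```bash
python3 - <<'E'
from h import *
f=grab('side','side3');h=grab('scene','scene3');s=ctrl.read_state();print(s['clock'],s['ee_pos'],s['contact_force'])
cv2.imwrite('pics/c3.png',np.hstack([cv2.resize(f['color'][130:220,230:350],(400,300)),cv2.resize(h['color'][175:265,120:240],(400,300))])[:,:,::-1])
E
```

```text
4.6667 [ 0.52036541 -0.1201993   0.06902236] [-3.47590856 11.76586633 19.6888898 ]
```

View pics/c3.png

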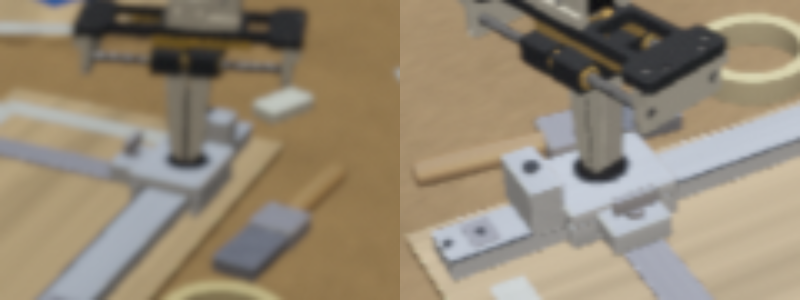

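The carriage is against the stop, with a reaction of about 12 N in +y and the tip stalled after about 113 mm. I'll lift straight up.

Emit:
carry_out(fingers=[0,0,0,0,0,0,0,0,0,0,0,0], dp=[[-1,-0.3,-1],[-1,-0.3,-3],[-1,-0.3,-5],[-1,-0.3,-7],[-1,-0.3,-10],[-1,-0.3,-16],[-1,-0.3,-25],[-1,-0.3,-40],[-1,-0.3,-60],[-1,-0.3,-80],[-1,-0.3,-90],[-1,-0.3,-90]], dr=[[0,0,0],[0,0,0],[0,0,0],[0,0,0],[0,0,0],[0,0,0],[0,0,0],[0,0,0],[0,0,0],[0,0,0],[0,0,0],[0,0,0]])

```text
clock: 5.67
ee_pos: [0.5204, -0.1218, 0.1619]
eef_rot: [0.707, 0.707, 0.004, 0.003]
contact_force: [-0.6, -0.2, 0.7]
grip_width: 0.0004
```

```bash
python3 - <<'E'
from h import *
f=grab('side','side4');h=grab('scene','scene4');s=ctrl.read_state();print(s['clock'],s['ee_pos'],s['contact_force'])
cv2.imwrite('pics/c4.png',np.hstack([cv2.resize(f['color'][130:220,230:350],(400,300)),cv2.resize(h['color'][175:265,120:240],(400,300))])[:,:,::-1])
rs=[]
for f,p in((h,[.5195,-.1185,.053]),(f,[.5195,-.1185,.053])):
    u,v=proj(f,p);m=(f['color'].max(2)<60).astype(np.uint8);w=np.zeros_like(m);cv2.circle(w,(int(u),int(v)),12,1,-1)
    k,l,st,c=cv2.connectedComponentsWithStats(m*w);i=1+st[1:,4].argmax();print((u,v),st[i],c[i]);rs.append(ray(f,*c[i]))
print('button',tri(rs),'(start was .5498,-.0149,.0494 same way)')
E
```

```text
5.7667 [ 0.51950599 -0.12146132  0.15866598] [-0.7212763  -0.29527374 -0.64086489]
(np.float64(180.5571159587088), np.float64(221.96561472400734)) [173 218  14  11 117] [179.51282051 223.41025641]
(np.float64(285.533220973329), np.float64(175.83960672950585)) [282 174   9   6  43] [285.90697674 176.41860465]
button [ 0.51864932 -0.12116771  0.04987738] (start was .5498,-.0149,.0494 same way)
```

View pics/c4.png

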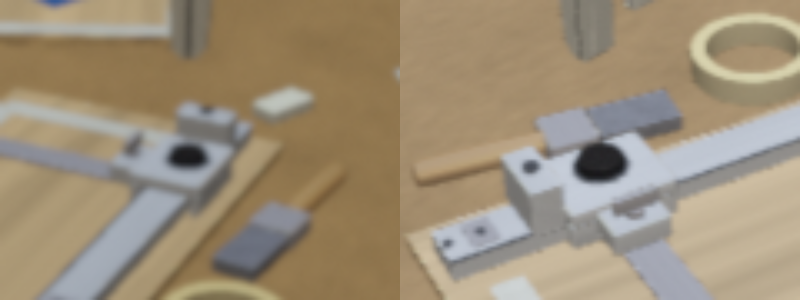

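The button is up: it measures 0.5 mm above its starting height by the same method. The carriage has travelled 110.7 mm against the 110 expected, and it sits against the stop.

```bash
python3 -c "
from workcell import ctrl
print(ctrl.finish_job(), ctrl.read_state()['clock'])"
```

```text
the job is handed in; nothing more can be done
the job is handed in; nothing more can be done
```

I pressed the lock button fully down (fingertips at 50 mm, about 13 N) and slid the carriage along the rail towards −y until it rested against the tall end stop. Then I lifted straight off and handed the job in at about 6 s on the robot's clock. It reports no verdict.

**Last checks:**
- **At the stop:** while pushing, the fingertips met about 12 N of reaction. From two views the carriage travelled 110.7 mm against the 110 mm expected, and the last pictures show it touching the stop.
- **Button up:** measured the same way, its height was 49.9 mm at the end and 49.4 mm at the start.
- **Robot clear:** the fingers were about 85 mm above the button, with force readings back near zero.
- **Bystanders:** the brush, tape and eraser look unmoved in the last pictures. I did not measure any of them, and the cup and pots were outside those crops, but the arm went nowhere near them.

**Disagreement:** the fixed cameras put the button about 6 mm lower than the 56 mm stated, and the single-view estimates of its position differed by up to 10 mm in y. I corrected 2 mm from the wrist camera close up, and contact came at about the stated height.

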